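# Lock the hose adapter into its vacuum coupler

### The arm

A 7-joint arm with a two-finger parallel gripper is mounted at the origin on the work surface. World frame = base frame: x ahead of the robot, y to its left, z up, the work surface at z = 0. Lengths are in m, angles in rad, forces in N, time in s.
With the tool pointing down it reaches from about 0.4 to 0.85 m from the base axis. Payload 10.4 kg.
Tool frame: the origin (TCP) lies midway between the tips of the shut fingers; the grasp point (between the pads) lies 19 mm behind it; z points along the fingers, y is the line along which they close (so a half turn about z gives the same grasp; the last joint's range is limited). The gripper opens to 85 mm and grips with 20 to 120 N. Pads are 22 mm wide; open, the fingers measure 114 mm over their backs; the gripper's body (76 mm by 85 mm) begins 54 mm behind the grasp point. The pads swing forward as they close: fully open they stand 13 mm farther back than shut.
Start: joints at [1.166, 0.332, -0.065, 1.46, 0.022, 1.35, -0.088], TCP at [0.233, -0.58, 0.231] pointing down, gripper open.
Joint ranges: [-2.6, 2.6], [-0.5, 2.12], [-1.47, 1.34], [0.16, 2.42], [-1.27, 4.41], [0.06, 2.06], [-2.6, 2.6]. Speed limits (rad/s): [2.22, 2.22, 2.79, 2.79, 3.14, 3.14, 3.14].

### API

Orientations are given as a unit quaternion [x, y, z, w].
In Python, from workcell import get_obs, camera, camera_params, hand_in gives the robot as it stands.
- The arm moves only by the tool carry_out, never from a script. Its argument "commands" is a list that holds one entry, the list of rows, each a list of 6 numbers: the shift along the tool's x, y, z in units of 40 mm (1.0 is 40 mm), then the turn, a rotation vector about the tool's x, y, z in units of 6 degrees (1.0 is 6 degrees). In form: [[[x, y, z, ax, ay, az], ...]]. A call has 1 to 20 rows; each row shifts and turns the commanded pose from where the row before left it, along the tool's axes as they then stand; what a row does not reach is not made up. A row lasts 1/12 s, in which the tool goes at most 41.7 mm and 7.16 degrees, less where a joint would pass 70% of its speed; a pose out of reach is approached as far as the arm can. A call is refused whole if a number of a shift passes 1 or a number of a turn 1, either way. A call with a gripper value outside its range is refused whole. "hand" is the closure, from -1 (fully open) to 1 (shut), set as the call begins (left out, the last holds). The fingers move at their own pace and stop on an object; "force" is the grip in N (left out, the last holds). Time passes only in rows, so rows that do not move let the fingers close. It gives the time, the measured TCP pose, the force, the opening and the grip force at its end, in the units of the state.
- get_obs(): the state, without advancing time (a new reading comes with each control period).
- camera(name): name is "side" or "top" or "wrist"; returns the picture (480x640x3 uint8, red, green, blue); there is no depth.
- camera_params(name): a dict with "mtx" (3x3 intrinsics, pixels), "R" (3x3) and "t" (3): a world point X has camera coordinates R X + t. Camera axes: x right, y down, z forward; pixel columns grow to the right and rows downward; lengths in m; the calibration is good to about 2 mm. The wrist camera is an equidistant fisheye: a pixel r from the principal point sees the ray r / f radians off the axis. A picture is of the moment at which its call begins: read the wrist's pose just before it. camera_params takes no time and is no camera call; for the wrist camera it gives the pose at the moment of the call.
- hand_in(): hands the job in; it is judged then, once.
The state is a dict: "clock": time; "joint_pos": joint angles; "joint_velocities": joint speeds; "tau": joint torques, N m; "position": TCP position; "ee_rot": TCP orientation; "ft_force": force on the tool from outside, world axes, zero at the start; "torque": the same for the moment, N m; "grip_width": opening from 0.0 (shut) to 1.0 (fully open); "grasp_force": force on a finger pad.
Only numpy, scipy, OpenCV 4.12 (cv2) and the standard library are available. Lean on these libraries where they do the work, as an engineer would, in place of code of your own. Each camera call takes 0.05 s, during which the arm holds its last target. There are 200 camera calls.

### The job

On the lab bench, one of the two sprung-sleeve vacuum couplers has a white hose adapter standing in it that is not locked yet. Pull that coupler's sleeve straight up against its spring, turn it about 60 degrees clockwise (seen from above) so that its lug passes over the ledge to the second notch, let it go fully down there, and leave the adapter standing in its socket. Do not work the sleeve of the empty coupler.

Things in the scene. Friction and masses are not known exactly. Their poses are not given: they have to be found in the camera images.
- coupler: Coupler with the adapter, fixed. Origin: centre of its underside, on the bench, on the sleeve's vertical axis; z up. Flange 90 mm wide, dark notched crown 72 mm wide, top 39 mm high. In it the brass sleeve: a round tube, 46 mm wide (48 over ribs), top 78 mm high when down. Grip it from above across any diameter, fingertips 43 to 55 mm above the bench. The adapter's stem sticks out of it, to 96 mm.
- sleeve_lift (a joint): How far that coupler's sleeve is pulled up, in m: 0 fully down, 0.016 at the upper stop. A spring pushes it down with about 5 N when down and 9 N at the top (weight included). The lug at the sleeve's foot lies in a notch of the crown; to pass the 9 mm ledge to the other notch the sleeve must be raised by more than 0.008: 0.012 is good for turning.
- sleeve_turn (a joint): Turn of that sleeve in rad, growing clockwise seen from above. It starts in the open notch (-0.1 to 0.12), its lug at +30 degrees from the coupler's x axis. With the lug over the lock notch (0.87 to the stop at 1.20, middle 1.05; lug at -30 degrees) the sleeve can go fully down and two claws inside it stand over the adapter's cross bar. Once raised it turns freely.
- adapter: White plastic hose adapter, loose, standing in the coupler's square socket: ribbed round stem of diameter 12 (ribs 16), 37 mm tall, above a cross bar of 29 x 13 x 5 mm on a square foot of 16 mm, 20 mm tall. 50 g. Origin: centre of the underside of its foot, 34 mm above the bench when seated; z up.
- spare_lug (a point): Outer top end of the lug on the sleeve of the empty coupler, which is the same as the other but has no adapter in it: 34 mm from its axis and 39 mm above the bench. To be left as it is.
There are look-alikes about, which are no part of the job. Of the things like the adapter, leave any that is orange or turquoise; of the rest the smaller one is meant.

How it is judged:
By the outcome, as a careful person would: the job done as asked, in the order asked, and still so for the second after the job is handed in, with the robot touching nothing.
It also fails if it takes over 32 s, if anything falls off the work surface, if the arm or the gripper's body presses on something with over 40 N, if the wrist force passes 120 N, or if a joint passes its speed limit or range.

## Working session

There is one attempt and no reset: what is moved stays moved. The work goes in short steps, Python scripts to look and compute and a tool call to move; the robot and the scene stay as the last step left them, time stands still between calls to the robot, and variables do not carry over. Pictures are saved under pics/ and viewed, at most 10 in all, crops included, and the job is handed in when it is done.

Besides the shell and the picture viewer there is one more tool, called after "Emit:" as name(argument=value, ...) on one line, values as JSON. carry_out: Moves the arm, as the interface text tells. Its arguments: {"type":"object","properties":{"commands":{"type":"array"},"hand":{"type":"number"},"force":{"type":"number"}},"required":["commands"]}

```bash
mkdir -p pics; cat > h.py <<'E'
import numpy as np, cv2
from workcell import get_obs, camera, camera_params, hand_in
def save(im,n): cv2.imwrite(f'pics/{n}.png',cv2.cvtColor(im,cv2.COLOR_RGB2BGR))
def ray(name,uv,P=None):
    P=P or camera_params(name); K,R,t=map(np.array,(P['mtx'],P['R'],P['t']))
    x=(uv[0]-K[0,2])/K[0,0]; y=(uv[1]-K[1,2])/K[1,1]
    if name=='wrist':
        r=np.hypot(x,y); s=np.sin(r)/max(r,1e-9); d=np.array([x*s,y*s,np.cos(r)])
    else: d=np.array([x,y,1.])
    return -R.T@t, R.T@d
def onplane(name,uv,z,P=None):
    o,d=ray(name,uv,P); return o+d*(z-o[2])/d[2]
def proj(name,X,P=None):
    P=P or camera_params(name); K,R,t=map(np.array,(P['mtx'],P['R'],P['t']))
    c=R@np.array(X)+t
    if name=='wrist':
        a=np.arctan2(np.hypot(c[0],c[1]),c[2]); q=c[:2]/np.hypot(c[0],c[1])*a
    else: q=c[:2]/c[2]
    return K[0,0]*q[0]+K[0,2],K[1,1]*q[1]+K[1,2]
E
python3 - <<'E'
from h import *
a=camera('top');b=camera('side');c=camera('wrist')
save(a,'top0');save(b,'side0');save(c,'wrist0')
im=np.vstack([np.hstack([a,b]),np.hstack([c,c*0])]);save(cv2.resize(im,(800,600),interpolation=cv2.INTER_AREA),'all0')
o=get_obs();print({k:np.round(v,3) for k,v in o.items()})
for n in('top','side','wrist'):
  P=camera_params(n);print(n,np.round(P['mtx'],1).tolist(),np.round(-np.array(P['R']).T@P['t'],3),np.round(P['R'],2).tolist())
E
```

```text
{'clock': np.float64(0.15), 'joint_pos': array([ 1.166,  0.333, -0.065,  1.461,  0.022,  1.35 , -0.088]), 'joint_velocities': array([ 0.001, -0.003,  0.001, -0.003, -0.001,  0.001, -0.002]), 'tau': array([ 1.0000e-03, -6.2583e+01,  5.0000e-02, -3.9185e+01,  1.6000e-02,
        8.0000e-03,  0.0000e+00]), 'position': array([ 0.233, -0.58 ,  0.231]), 'ee_rot': array([ 0.982,  0.19 , -0.   , -0.001]), 'ft_force': array([ 0.081,  0.104, -0.116]), 'torque': array([0.007, 0.006, 0.06 ]), 'grasp_force': np.float64(0.0), 'grip_width': np.float64(0.997)}
top [[511.4, 0.0, 324.6], [0.0, 511.4, 241.6], [0.0, 0.0, 1.0]] [ 0.462 -0.     0.819] [[-0.03, -1.0, -0.04], [-0.98, 0.03, -0.2], [0.2, 0.03, -0.98]]
side [[481.6, 0.0, 315.9], [0.0, 481.6, 245.0], [0.0, 0.0, 1.0]] [0.416 0.61  0.456] [[-0.96, -0.28, -0.01], [-0.15, 0.54, -0.83], [0.24, -0.79, -0.56]]
wrist [[371.6, 0.0, 317.5], [0.0, 371.6, 242.9], [0.0, 0.0, 1.0]] [ 0.304 -0.551  0.374] [[0.37, -0.93, -0.0], [-0.88, -0.36, 0.3], [-0.28, -0.11, -0.95]]
```

View pics/all0.png

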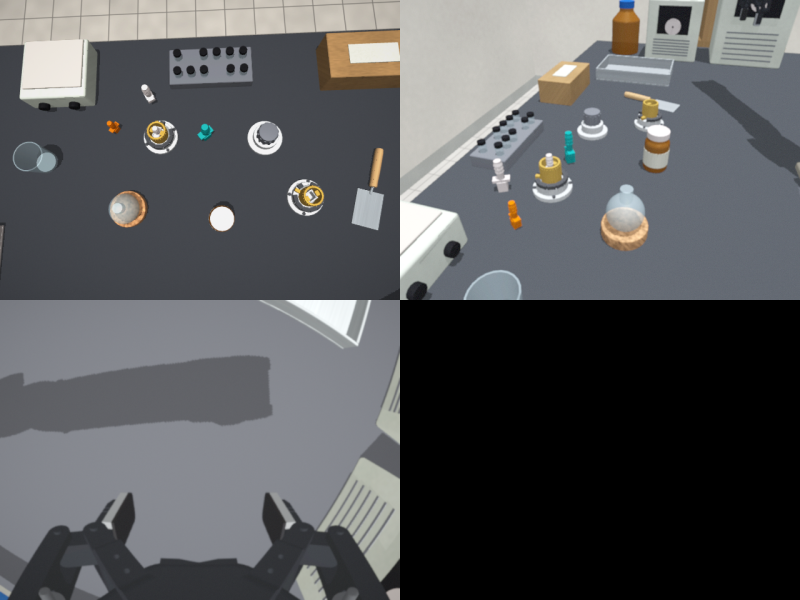

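The top view shows coupler A at about (256,216), with a white stem in it, and coupler B at about (490,315), empty. The adapter-like things are a white one at (237,149), standing free, an orange one at (181,203), a turquoise one at (328,210), and the white one inside A. A fits the description; I'll confirm it in a crop.

```bash
python3 - <<'E'
from h import *
a=cv2.imread('pics/top0.png');b=cv2.imread('pics/side0.png')
r=lambda i,x,y,w:cv2.resize(i[y:y+w,x:x+w],(400,400),interpolation=cv2.INTER_CUBIC)
Z=np.hstack([r(a,206,166,100),r(b,180,220,120)])
cv2.imwrite('pics/crop1.png',Z)
for n,im,(x0,y0,x1,y1) in(('top',a,(206,166,306,266)),('side',b,(180,230,300,330))):
  s=im[y0:y1,x0:x1];hsv=cv2.cvtColor(s,cv2.COLOR_BGR2HSV)
  for nm,lo,hi in(('brass',(12,110,70),(32,255,255)),('white',(0,0,150),(179,60,255))):
    m=cv2.inRange(hsv,lo,hi);k,l,st,c=cv2.connectedComponentsWithStats(m)
    for i in range(1,k):
      if st[i,4]>40: print(n,nm,st[i]+[x0,y0,0,0,0],np.round(c[i]+[x0,y0],1))
E
```

```text
top brass [235 193  34  37 661] [252.  211.7]
top white [260 193  19  27 152] [269.5 201.8]
top white [243 201  19  19 202] [249.8 209.6]
top white [234 207  50  39 391] [263.7 232.7]
top white [241 223  26   8  44] [252.2 227.7]
side brass [ 217  250   42   44 1152] [239.8 274. ]
side white [180 230  14  15 111] [184.2 234.7]
side white [233 244  12  24 250] [238.4 255.6]
side white [ 212  284   65   40 1273] [244.8 308.4]
```

View pics/crop1.png

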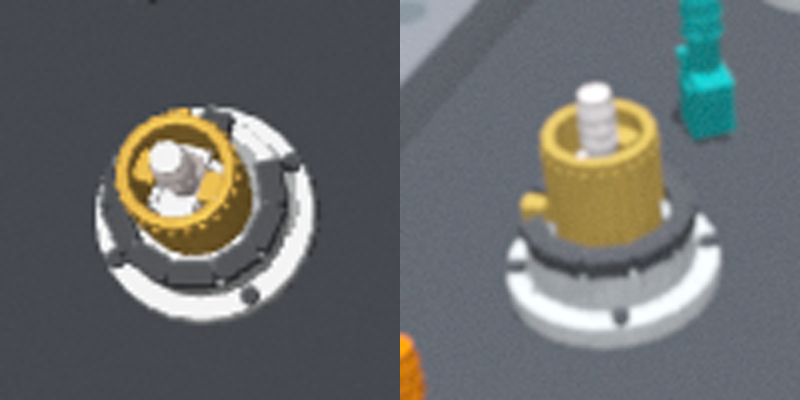

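The crop confirms it: A is a brass sleeve with the white ribbed stem inside. The stem top is at top (247,205.5) and side (238,247.6), and the lug is at side (220,281.5).

```bash
python3 - <<'E'
from h import *
def tri(u,v):
    o1,d1=ray('top',u);o2,d2=ray('side',v)
    A=np.stack([d1,-d2],1);s=np.linalg.lstsq(A,o2-o1,rcond=None)[0]
    p,q=o1+s[0]*d1,o2+s[1]*d2;return np.round((p+q)/2,4),round(np.linalg.norm(p-q),4)
print('stem',tri((247.3,205.5),(238.2,247.6)),onplane('top',(247.3,205.5),.096),onplane('side',(238.2,247.6),.096))
print('rim',tri((250.2,208),(240,261.1)),onplane('top',(250.2,208),.078),onplane('side',(240,261.1),.078))
print('flange',onplane('top',(257.3,219.5),.01))
print('lug',onplane('side',(220,281.5),.037))
print('rimdiam',onplane('top',(235.2,208),.078)-onplane('top',(265.4,208),.078))
from scipy.spatial.transform import Rotation as R
o=get_obs();print(R.from_quat(o['ee_rot']).as_matrix().round(3))
E
```

```text
stem (array([0.6655, 0.1357, 0.0956]), np.float64(0.0008)) [0.66579155 0.13576999 0.096     ] [0.66480875 0.13633028 0.096     ]
rim (array([0.6667, 0.1352, 0.0732]), np.float64(0.0029)) [0.66679126 0.13473475 0.078     ] [0.66192906 0.1413146  0.078     ]
flange [0.66564016 0.13534481 0.01      ]
lug [0.69590615 0.14263043 0.037     ]
rimdiam [0.00163867 0.04580102 0.        ]
[[ 0.928  0.373 -0.   ]
 [ 0.373 -0.928  0.001]
 [-0.    -0.001 -1.   ]]
```

Emit:
carry_out(commands=[[[0.76,-0.57,0,0,0,0],[0.76,-0.57,0,0,0,0],[0.76,-0.57,0,0,0,0],[0.76,-0.57,0,0,0,0],[0.76,-0.57,0,0,0,0],[0.76,-0.57,0,0,0,0],[0.76,-0.57,0,0,0,0],[0.76,-0.57,0,0,0,0],[0.76,-0.57,0,0,0,0],[0.76,-0.57,0,0,0,0],[0.76,-0.57,0,0,0,0],[0.76,-0.57,0,0,0,0],[0.76,-0.57,0,0,0,0],[0.76,-0.57,0,0,0,0],[0.76,-0.57,0,0,0,0],[0.76,-0.57,0,0,0,0],[0.76,-0.57,0,0,0,0],[0.76,-0.57,0,0,0,0],[0.76,-0.57,0,0,0,0],[0.76,-0.57,0,0,0,0]]], hand=-1)

```text
clock: 1.82
position: [0.6278, 0.0711, 0.231]
ee_rot: [0.982, 0.189, -0.0, 0.0]
ft_force: [0.2, 0.0, 0.2]
grip_width: 1.002
grasp_force: 0.0
```

Emit:
carry_out(commands=[[[0.76,-0.57,0,0,0,0],[0.76,-0.57,0,0,0,0],[0,0,0,0,0,-1],[0,0,0,0,0,-1],[0,0,0,0,0,-1],[0,0,0,0,0,-1],[0,0,0,0,0,-1],[0,0,0,0,0,-1],[0,0,0,0,0,-1],[0,0,0,0,0,-1],[0,0,0,0,0,-1],[0,0,0,0,0,-1],[0,0,0,0,0,-1],[0,0,0,0,0,-1],[0,0,0,0,0,-1],[0,0,0,0,0,-1],[0,0,0,0,0,-1],[0,0,0,0,0,-1],[0,0,0,0,0,-1],[0,0,0,0,0,-1]]])

```text
clock: 3.48
position: [0.6665, 0.1345, 0.2309]
ee_rot: [0.421, 0.907, -0.0, -0.0]
ft_force: [0.5, 0.2, 0.2]
grip_width: 1.001
grasp_force: 0.0
```

```bash
python3 - <<'E'
from h import *
P=camera_params('wrist');w=camera('wrist');save(w,'w1')
o=get_obs();print({k:np.round(v,4) for k,v in o.items() if k in('clock','joint_pos','position','ee_rot','ft_force')})
np.savez('P1.npz',**{k:np.array(v) for k,v in P.items()})
for X in((.666,.1355,.096),(.666,.1355,.078)): print(proj('wrist',X,P))
from scipy.spatial.transform import Rotation as R
M=R.from_quat(o['ee_rot']).as_matrix();print(M.round(3));print((M.T@(np.array([.666,.1355,.046])-o['position'])/.04).round(3))
E
```

```text
{'clock': np.float64(3.5333), 'joint_pos': array([ 0.3078,  0.61  , -0.9052,  1.2581,  0.4692,  1.487 ,  0.1665]), 'position': array([0.6666, 0.1343, 0.2308]), 'ee_rot': array([ 4.180e-01,  9.085e-01, -3.000e-04, -2.000e-04]), 'ft_force': array([-0.0274,  0.0379, -0.1256])}
(np.float64(318.4212634221449), np.float64(228.40659458603523))
(np.float64(318.37538940296076), np.float64(222.60137994449934))
[[-0.651  0.759 -0.001]
 [ 0.759  0.651 -0.   ]
 [ 0.    -0.001 -1.   ]]
[0.031 0.012 4.619]
```

View pics/w1.png

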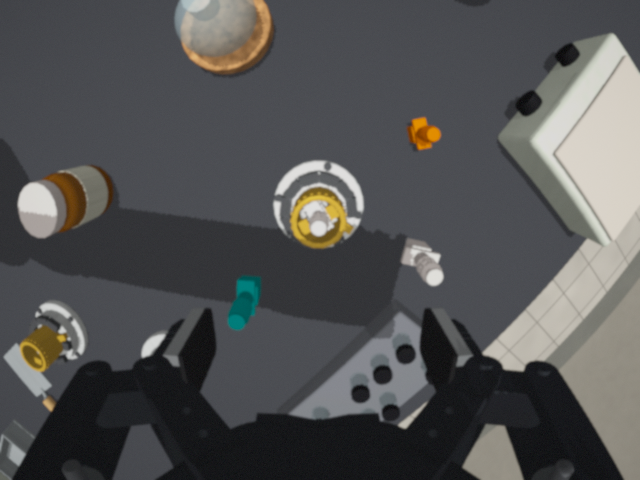

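The wrist view shows the stem top at (318,227), predicted (318.4,228.4), so the axis is within about 1 mm. Next I check clearance to the loose white adapter, base about (415,248), and the turquoise one, base about (248,283).

```bash
python3 - <<'E'
from h import *
P={k:v for k,v in np.load('P1.npz').items()}
C=np.array([.666,.1355])
M=np.array([[-.651,.759],[.759,.651]])
for n,uv in(('white',(415,248)),('turq',(248,285)),('knobbox',(398,303)),('orange',(420,133))):
  p=onplane('wrist',uv,.015 if n!='knobbox' else .04,P)[:2];print(n,p.round(3),'dist',np.linalg.norm(p-C).round(3),'tool',(M.T@(p-C)).round(3))
for z in (.096,):
  p=onplane('wrist',(318,227),z,P);print(p.round(4))
E
```

```text
white [0.771 0.168] dist 0.11 tool [-0.044  0.1  ]
turq [0.663 0.022] dist 0.113 tool [-0.084 -0.076]
knobbox [0.789 0.116] dist 0.124 tool [-0.094  0.081]
orange [0.694 0.257] dist 0.124 tool [0.074 0.1  ]
[0.665  0.1362 0.096 ]
```

Emit:
carry_out(commands=[[[0.03,0.01,0.7,0,0,0],[0,0,0.7,0,0,0],[0,0,0.7,0,0,0],[0,0,0.7,0,0,0],[0,0,0.5,0,0,0],[0,0,0.5,0,0,0],[0,0,0.4,0,0,0],[0,0,0.3,0,0,0],[0,0,0.1,0,0,0],[0,0,0,0,0,0],[0,0,0,0,0,0],[0,0,0,0,0,0]]])

```text
clock: 4.53
position: [0.6669, 0.1362, 0.0486]
ee_rot: [0.424, 0.906, 0.001, 0.001]
ft_force: [0.1, -0.6, 0.3]
grip_width: 0.999
grasp_force: 0.0
```

Emit:
carry_out(commands=[[[0,0,0,0,0,0],[0,0,0,0,0,0],[0,0,0,0,0,0],[0,0,0,0,0,0],[0,0,0,0,0,0],[0,0,0,0,0,0],[0,0,0,0,0,0],[0,0,0,0,0,0],[0,0,0,0,0,0],[0,0,0,0,0,0],[0,0,0,0,0,0],[0,0,0,0,0,0]]], hand=1, force=40)

```text
clock: 5.53
position: [0.6664, 0.1358, 0.048]
ee_rot: [0.424, 0.906, 0.0, 0.0]
ft_force: [-1.8, -1.1, 6.1]
grip_width: 0.53
grasp_force: 40.5
```

```bash
python3 - <<'E'
from h import *
w=camera('wrist');s=camera('side');save(np.hstack([cv2.resize(w,(400,300)),cv2.resize(s[180:360,140:380],(400,300))]),'g1')
o=get_obs();print({k:np.round(v,4) for k,v in o.items() if k in('clock','joint_pos','position','ee_rot','ft_force','torque','grip_width','grasp_force')})
E
```

```text
{'clock': np.float64(5.6333), 'joint_pos': array([ 0.2909,  0.7541, -0.8302,  1.4515,  0.5761,  1.1895,  0.0766]), 'position': array([0.6664, 0.1358, 0.048 ]), 'ee_rot': array([4.237e-01, 9.058e-01, 0.000e+00, 3.000e-04]), 'ft_force': array([-1.9883, -2.0313,  5.3177]), 'torque': array([-0.2605,  0.5465, -0.0052]), 'grasp_force': np.float64(40.5047), 'grip_width': np.float64(0.5303)}
```

View pics/g1.png

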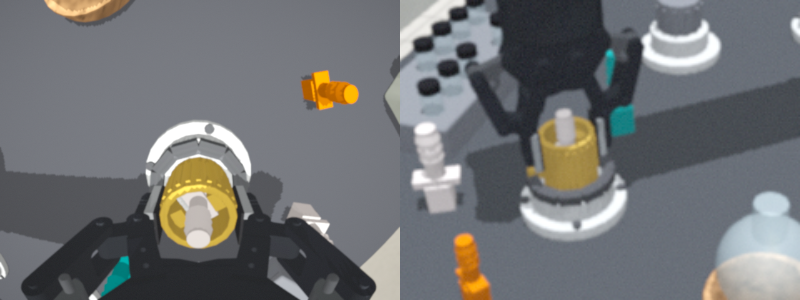

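The sleeve is gripped: opening 45 mm, pads on the brass and clear of the crown, other things clear. Lifting 12 mm.

Emit:
carry_out(commands=[[[0,0,-0.05,0,0,0],[0,0,-0.05,0,0,0],[0,0,-0.05,0,0,0],[0,0,-0.05,0,0,0],[0,0,-0.05,0,0,0],[0,0,-0.05,0,0,0],[0,0,0,0,0,0],[0,0,0,0,0,0],[0,0,0,0,0,0]]])

```text
clock: 6.38
position: [0.6662, 0.1358, 0.0591]
ee_rot: [0.424, 0.906, -0.0, -0.0]
ft_force: [4.2, 1.3, -6.8]
grip_width: 0.532
grasp_force: 42.1
```

```bash
python3 - <<'E'
from h import *
s=camera('side');t=camera('top');save(np.hstack([cv2.resize(t[140:290,160:360],(400,300)),cv2.resize(s[180:360,140:380],(400,300))]),'g2')
o=get_obs();print({k:np.round(v,4) for k,v in o.items() if k in('clock','position','ft_force','torque','grip_width','grasp_force')})
E
```

```text
{'clock': np.float64(6.4833), 'position': array([0.6661, 0.1358, 0.0592]), 'ft_force': array([ 3.8757,  0.9865, -8.0941]), 'torque': array([ 0.2727, -0.9097, -0.0624]), 'grasp_force': np.float64(42.0573), 'grip_width': np.float64(0.5298)}
```

View pics/g2.png

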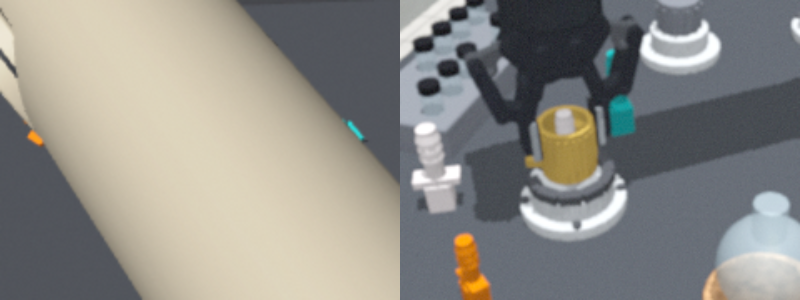

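The sleeve is up about 11 mm: side view rim raised, lug at (533,161) clear of the crown, spring about 8 N. Turning 60° clockwise, which is + about tool z.

Emit:
carry_out(commands=[[[0,0,0,0,0,0.5],[0,0,0,0,0,0.5],[0,0,0,0,0,0.5],[0,0,0,0,0,0.5],[0,0,0,0,0,0.5],[0,0,0,0,0,0.5],[0,0,0,0,0,0.5],[0,0,0,0,0,0.5],[0,0,0,0,0,0.5],[0,0,0,0,0,0.5],[0,0,0,0,0,0.5],[0,0,0,0,0,0.5],[0,0,0,0,0,0.5],[0,0,0,0,0,0.5],[0,0,0,0,0,0.5],[0,0,0,0,0,0.5],[0,0,0,0,0,0.5],[0,0,0,0,0,0.5],[0,0,0,0,0,0.5],[0,0,0,0,0,0.5]]])

```text
clock: 8.15
position: [0.6658, 0.1356, 0.059]
ee_rot: [0.82, 0.572, -0.0, -0.0]
ft_force: [1.8, 0.3, -7.8]
grip_width: 0.529
grasp_force: 42.1
```

Emit:
carry_out(commands=[[[0,0,0,0,0,0],[0,0,0,0,0,0]]])

```text
clock: 8.32
position: [0.6659, 0.1356, 0.0591]
ee_rot: [0.819, 0.573, -0.0, 0.0]
ft_force: [1.9, 0.1, -8.1]
grip_width: 0.526
grasp_force: 42.1
```

```bash
python3 - <<'E'
from h import *
from scipy.spatial.transform import Rotation as R
s=camera('side');w=camera('wrist');save(np.hstack([cv2.resize(w,(400,300)),cv2.resize(s[180:360,140:380],(400,300))]),'g3')
o=get_obs();print({k:np.round(v,4) for k,v in o.items() if k in('clock','position','ft_force','torque','grip_width','grasp_force')})
a=R.from_quat([.424,.906,0,0]);print(np.degrees((a.inv()*R.from_quat(o['ee_rot'])).as_rotvec()))
E
```

```text
{'clock': np.float64(8.4167), 'position': array([0.6659, 0.1357, 0.059 ]), 'ft_force': array([ 2.1758, -0.8689, -7.666 ]), 'torque': array([-0.0932, -0.4201,  0.0224]), 'grasp_force': np.float64(42.0785), 'grip_width': np.float64(0.5313)}
[ 4.70888841e-02 -1.64503243e-02  5.98693190e+01]
```

View pics/g3.png

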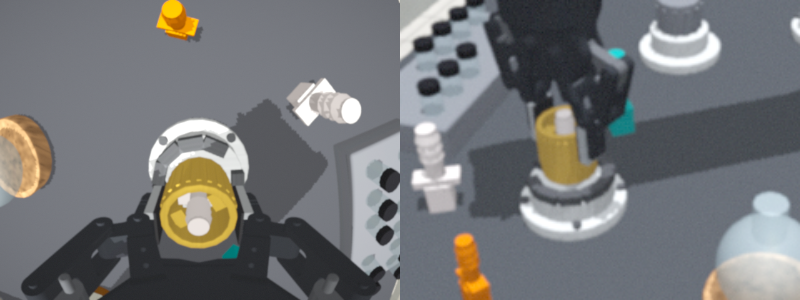

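It turned 59.9° with no resisting torque, and the lug has gone behind in the side view. Lowering.

Emit:
carry_out(commands=[[[0,0,0.05,0,0,0],[0,0,0.05,0,0,0],[0,0,0.05,0,0,0],[0,0,0.05,0,0,0],[0,0,0.05,0,0,0],[0,0,0.05,0,0,0],[0,0,0,0,0,0],[0,0,0,0,0,0],[0,0,0,0,0,0]]])

```text
clock: 9.17
position: [0.6662, 0.136, 0.0481]
ee_rot: [0.82, 0.573, 0.0, 0.0]
ft_force: [-4.8, -1.8, 5.2]
grip_width: 0.528
grasp_force: 43.2
```

It is at the same height (48 mm) and force (+5 N) as when first gripped, so the sleeve is fully down. Releasing, then straight up.

Emit:
carry_out(commands=[[[0,0,0,0,0,0],[0,0,0,0,0,0],[0,0,0,0,0,0],[0,0,0,0,0,0],[0,0,0,0,0,0],[0,0,0,0,0,0],[0,0,0,0,0,0],[0,0,0,0,0,0],[0,0,0,0,0,0],[0,0,0,0,0,0]]], hand=-1)

```text
clock: 10.0
position: [0.6662, 0.1358, 0.0473]
ee_rot: [0.82, 0.573, 0.0, 0.0]
ft_force: [0.1, -0.1, -0.0]
grip_width: 0.997
grasp_force: 0.0
```

Emit:
carry_out(commands=[[[0,0,-0.2,0,0,0],[0,0,-0.4,0,0,0],[0,0,-0.6,0,0,0],[0,0,-0.6,0,0,0],[0,0,-0.6,0,0,0],[0,0,-0.6,0,0,0],[0,0,-0.6,0,0,0],[0,0,-0.6,0,0,0],[0,0,-0.4,0,0,0],[0,0,0,0,0,0],[0,0,0,0,0,0]]])

```text
clock: 10.92
position: [0.6665, 0.1361, 0.2328]
ee_rot: [0.82, 0.573, 0.001, 0.0]
ft_force: [-0.5, -0.9, -0.8]
grip_width: 0.998
grasp_force: 0.0
```

```bash
python3 - <<'E'
from h import *
P=camera_params('wrist');w=camera('wrist');s=camera('side')
save(np.hstack([cv2.resize(w[140:290,220:420],(400,300),interpolation=cv2.INTER_CUBIC),cv2.resize(s[180:360,140:380],(400,300))]),'g4')
np.savez('P4.npz',**{k:np.array(v) for k,v in P.items()})
for d in(-30,-17,0,13,-47): 
  a=np.radians(d);q=np.array(proj('wrist',(.666+.034*np.cos(a),.1355+.034*np.sin(a),.039),P));print('lug dir',d,((q-[220,140])*2).round(0))
# rim heights: side rim/stem
s0=cv2.imread('pics/side0.png');hs=lambda i,c:cv2.inRange(cv2.cvtColor(i[230:330,205:270],c),(12,110,70),(32,255,255))
for i,c in((s0,cv2.COLOR_BGR2HSV),(s,cv2.COLOR_RGB2HSV)):
  m=hs(i,c);print(cv2.boundingRect(m),np.argmax(m[:,28:40].any(1)))
print(get_obs()['clock'],get_obs()['ft_force'])
E
```

```text
lug dir -30 [266. 159.]
lug dir -17 [267. 143.]
lug dir 0 [263. 122.]
lug dir 13 [256. 108.]
lug dir -47 [259. 179.]
(12, 20, 42, 44) 33
(17, 21, 37, 43) 33
11.0167 [ 0.15144182 -0.13217943 -0.47989845]
```

View pics/g4.png

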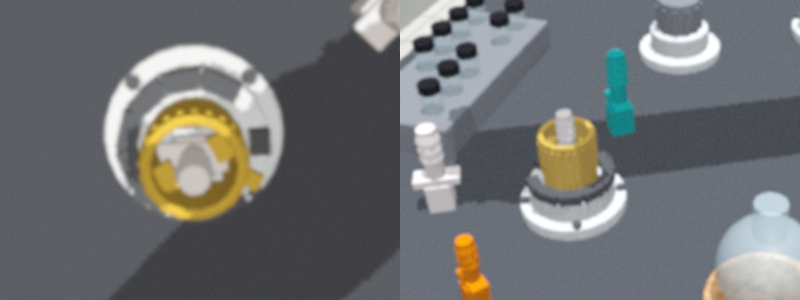

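The wrist crop shows the lug at (256,180), matching −47° in the world (predicted (259,179)), which is 60° clockwise of its starting 13°. The side view has the rim at its starting height and the adapter upright with the claws over its bar. Handing in.

```bash
python3 -c "
from workcell import hand_in;print(hand_in())"
```

```text
the job is handed in; nothing more can be done
None
```

I lifted the sleeve of the coupler holding the white adapter, turned it 60° clockwise and let it fully down in the lock notch. The adapter is still standing, the empty coupler was not touched, and I handed the job in at about 11 s; no verdict came back.

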